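Find the power key left on and release it

TASK

Someone left one outlet of the bench power box switched on and its pilot lamps are dead: with the fingertips tap each of the four keys lightly, one at a time from left to right as the robot sees them, to feel which one is latched down. When you have tapped all four and lifted off, press the latched key firmly down and let it come up, so that all four keys stand at the same height. Do not push the free keys far down, and do not pick up or knock any of the things lying around.

Things in the scene. Friction and masses are not known exactly. Their poses are not given: they have to be found in the camera images.
- power_box: Fixed power box, 140 deep (x) x 280 long (y) x 55 mm high; origin centred on its underside, at table height; x points from keys to sockets, y to the robot's left along the row, z up. Keys at x = -32, y = +78, +26, -26, -78 mm. Sockets at x = +36 mm; two flat black adaptors in them behind key_1 and key_4: 36 mm wide, x = +20 to +60, up to 72 mm above the table.
- key_1: First key from the left: ivory cap 32 (x) x 30 (y) mm, origin in the middle of its top face, axes as the box's. All four are alike. Free, the top is 67 mm above the table (12 above the box). Its spring yields at 2 N, then 0.5 N per mm over 8 mm of travel straight down, and lifts it when let go. A light tap is 1 to 3 N; more than 5 mm down would switch it on.
- key_2: Second key from the left, same as key_1. Any one of the four keys is latched at the start: its top rests 4 mm lower (63 mm above the table) and it gives no more than about 1 mm under a light tap of up to 3 N.
- key_3: Third key from the left, same as key_1. To release a latched key push it 2.5 to 4 mm below its latched height (about 5 to 6 N; it bottoms 8 mm below the free height): its catch lets go and it follows the finger up to 67 mm.
- key_4: Last key, at the right end, same as key_1.
- marker: Bystander, loose: red and orange marker pen, 127 long, 13 thick, lying; origin under its middle (mm).
- solder_spool: Bystander, loose: standing spool of solder, 54 across, 40 high; origin under its middle (mm).
- tip_tin: Bystander, loose: round dark tin with brass wool, 60 across, 35 high; origin under its middle (mm).
- flux_jar: Bystander, loose: small jar with black lid, 44 across, 48 high; origin under its middle (mm).
- driver: Bystander, loose: screwdriver with green handle, 160 long, lying; origin under its middle (mm).
- mug: Bystander, loose: blue mug, 80 across, 90 high; origin under its middle (mm).
- circuit_board: Bystander, loose: green circuit board on four feet, 70 x 50, 18 high; origin under its middle (mm).

How it is judged:
On the way, in this order (a step that is already met when the one before it is completed fails the run):
1. the fingers tap the key that is first from the left (contact force between the fingers and key_1 above 0.5 N), for 0.02 s.
2. the fingers tap the key that is second from the left (contact force between the fingers and key_2 above 0.5 N), for 0.02 s.
3. the fingers tap the key that is third from the left (contact force between the fingers and key_3 above 0.5 N), for 0.02 s.
4. the fingers tap the key that is last, at the right end (contact force between the fingers and key_4 above 0.5 N), for 0.02 s.
5. the fingers are off all keys after the taps, and the latched key is still down (contact force between the fingers and power_box below 0.1 N and z of any of key_1, key_2, key_3, key_4 in the frame of power_box below 0.064 m), for 0.02 s.
6. the latched key is pressed at least 6 mm below the free height, past its catch (((z of key_1 in the frame of power_box below 0.061 m and contact force between the fingers and key_1 above 0.5 N) or (z of key_2 in the frame of power_box below 0.061 m and contact force between the fingers and key_2 above 0.5 N) or (z of key_3 in the frame of power_box below 0.061 m and contact force between the fingers and key_3 above 0.5 N) or (z of key_4 in the frame of power_box below 0.061 m and contact force between the fingers and key_4 above 0.5 N))), for 0.02 s.
7. the key has come up again: all four stand at the free height (z of each of key_1, key_2, key_3, key_4 in the frame of power_box above 0.0655 m), for 0.2 s.
At the end, for the whole second after the job is handed in: All four keys stand within 1.5 mm of the free height, and every loose bystander is at rest within 20 mm of where it stood (all of step 7 and distance of each of marker, solder_spool, tip_tin, flux_jar, driver, mug, circuit_board from where it was at the start of the episode below 0.02 m and linear speed of each of marker, solder_spool, tip_tin, flux_jar, driver, mug, circuit_board below 0.02 m/s); the robot touches nothing.
It fails at once if a free key is pushed more than 5 mm down while the latched key is still down ((z of key_1 in the frame of power_box below 0.062 m and z of any of key_2, key_3, key_4 in the frame of power_box below 0.064 m) or (z of key_2 in the frame of power_box below 0.062 m and z of any of key_1, key_3, key_4 in the frame of power_box below 0.064 m) or (z of key_3 in the frame of power_box below 0.062 m and z of any of key_1, key_2, key_4 in the frame of power_box below 0.064 m) or (z of key_4 in the frame of power_box below 0.062 m and z of any of key_1, key_2, key_3 in the frame of power_box below 0.064 m)).
It fails at once if the power box or a key is struck with more than 40 N (contact force between any of the arm, the fingers and power_box above 40 N).
It fails at once if a bystander is lifted, carried or knocked more than 20 mm away (distance of any of marker, solder_spool, tip_tin, flux_jar, driver, mug, circuit_board from where it was at the start of the episode above 0.02 m).
It also fails if it takes over 51 s, if anything falls off the work surface, if the arm or the gripper's body presses on something with over 40 N, if the wrist force passes 120 N, or if a joint passes its speed limit or range.

ROBOT

A 6-joint arm with a two-finger parallel gripper is mounted at the origin on the work surface. World frame = base frame: x ahead of the robot, y to its left, z up, the work surface at z = 0. Lengths are in m, angles in rad, forces in N, time in s.
With the tool pointing down it reaches from about 0.425 to 0.95 m from the base axis. Payload 3.5 kg.
Tool frame: the origin (TCP) lies midway between the tips of the shut fingers; the grasp point (between the pads) lies 19 mm behind it; x points along the fingers, z is the direction in which the jaws open and shut, and the axes are right-handed (so a half turn about x gives the same grasp; the last joint's range is limited). The gripper opens to 85 mm and grips with 20 to 120 N. Pads are 22 mm wide; open, the fingers measure 114 mm over their backs; the gripper's body (76 mm by 85 mm) begins 54 mm behind the grasp point. The pads swing forward as they close: fully open they stand 13 mm farther back than shut.
Start: joints at [0.971, 0.286, 1.577, -0, 1.279, -0.15], TCP at [0.293, 0.608, 0.231] pointing down, gripper open.
Joint ranges: [-2.77, 2.77], [-0.9, 2.22], [0.21, 2.48], [-1.53, 4.67], [0.24, 2.81], [-2.84, 2.84]. Speed limits (rad/s): [2.79, 2.79, 3.14, 3.14, 3.14, 3.14].

INTERFACE

Orientations are given as a unit quaternion [x, y, z, w].
In Python, from plant import readout, eyes, ctrl gives the robot as it stands.
- The arm moves only by the tool move_arm, never from a script. Its argument "commands" is a list of rows, each a list of 7 numbers: the turn, a rotation vector about the world's x, y, z in rad, then the shift along the world's x, y, z in mm, then the closure in counts, from 0 (fully open) to 255 (shut). A call has 1 to 12 rows; each row is the pose to reach, as a shift and turn from the pose measured when the call began; what a row does not reach only later rows make up. A row lasts 1/10 s, in which the tool goes at most 50 mm and 8.59 degrees, less where a joint would pass 70% of its speed; a pose out of reach is approached as far as the arm can. A call with a gripper value outside its range is refused whole. The fingers move at their own pace and stop on an object; "newtons" is the grip in N (left out, the last holds). Time passes only in rows, so rows that repeat a pose let the fingers close. It gives the time, the measured TCP pose, the force and the opening at its end, in the units of the state.
- readout.get_state(): the state, without advancing time (a new reading comes with each control period).
- eyes.read_camera(name): name is "side" or "top"; returns a dict with "color" (420x560x3 uint8, red, green, blue), "depth" (420x560 float32, m along the optical axis (not along the pixel's ray), 0 where there is no reading), "K" (3x3 intrinsics, pixels), "eye" and "attitude" of the camera in the world. Camera axes: x right, y down, z forward; pixel columns grow to the right and rows downward; lengths in m; the calibration is good to about 2 mm. A picture is of the moment at which its call begins.
- ctrl.sign_off(): hands the job in, once; it reports no verdict.
The state is a dict: "time": time; "qpos": joint angles; "dq": joint speeds; "joint_efforts": joint torques, N m; "eef_pos": TCP position; "tcp_rot": TCP orientation; "contact_force": force on the tool from outside, world axes, zero at the start; "wrist_torque": the same for the moment, N m; "opening": opening from 0.0 (shut) to 1.0 (fully open).
Only numpy, scipy, OpenCV 4.12 (cv2) and the standard library are available. Lean on these libraries where they do the work, as an engineer would, in place of code of your own. Each camera call takes 0.05 s, during which the arm holds its last target.

## Working session

There is one attempt and no reset: what is moved stays moved. The work goes in short steps, Python scripts to look and compute and a tool call to move; the robot and the scene stay as the last step left them, time stands still between calls to the robot, and variables do not carry over. Pictures are saved under pics/ and viewed, and the job is handed in when it is done.

Besides the shell and the picture viewer there is one more tool, called after "Request:" as name(argument=value, ...) on one line, values as JSON. move_arm: Moves the arm, as the interface text tells. Its arguments: {"type":"object","properties":{"commands":{"type":"array"},"newtons":{"type":"number"}},"required":["commands"]}

```bash
mkdir -p pics; ls; python3 - <<'E'
from plant import readout, eyes, ctrl
import cv2,pickle
s=readout.get_state(); print(s)
d={}
for n in ("top","side"):
    c=eyes.read_camera(n); d[n]=c
    cv2.imwrite(f"pics/{n}0.png",c["color"][:,:,::-1]); print(n,c["K"],c["eye"],c["attitude"])
pickle.dump(d,open("c0.pkl","wb"))
E
```

```text
pics
{'time': 0.0, 'qpos': array([ 9.71007789e-01,  2.87198635e-01,  1.57818412e+00, -1.75535204e-05,
        1.27858924e+00, -1.50009813e-01]), 'dq': array([-0.00105508,  0.00023055,  0.00130317,  0.00019042,  0.00342393,
       -0.00365111]), 'joint_efforts': array([-1.86249326e-04, -4.05972254e+01, -2.92633277e+01, -6.81749748e-05,
        5.66146089e-03, -1.97176411e-05]), 'eef_pos': array([0.29307456, 0.60732532, 0.22992134]), 'tcp_rot': array([-0.37625254,  0.59967624,  0.37557024,  0.5981383 ]), 'contact_force': array([-0.46096058, -0.1867778 , -0.06694677]), 'wrist_torque': array([-0.00815854, -0.04249123,  0.00525131]), 'opening': 0.9953464100902765}
top [[492.82565752   0.         279.55967885]
 [  0.         492.82565752 204.33309031]
 [  0.           0.           1.        ]] [ 0.26162394 -0.05271516  1.53563862] [-0.69513104  0.71265046 -0.06280845  0.07054973]
side [[442.24860417   0.         286.9497224 ]
 [  0.         442.24860417 212.03178765]
 [  0.           0.           1.        ]] [ 0.39782038 -0.96802962  0.68805176] [ 0.8764465  -0.06795239  0.03259957 -0.47556415]
```

View pics/top0.png

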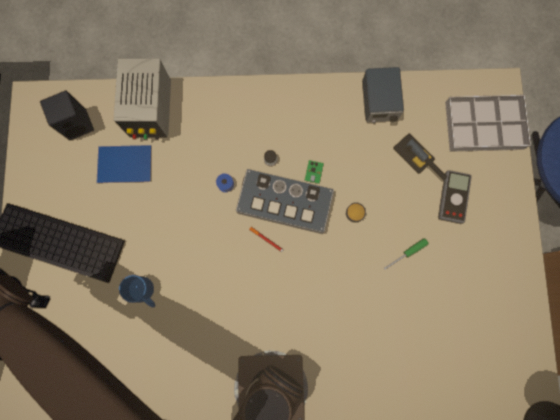

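View pics/side0.png

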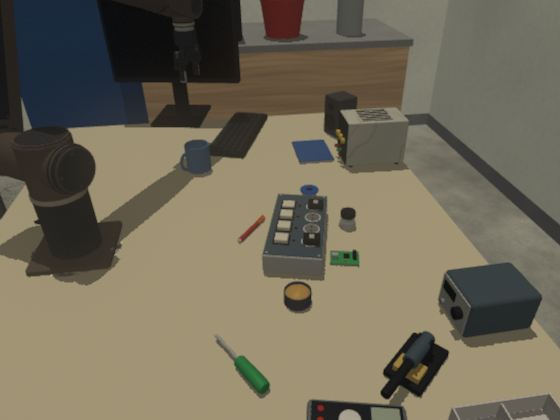

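The top view shows the box centred near (285,201), with the ivory keys at about (258,204), (274,208), (290,212) and (307,216). The pen is in front at (266,239), and the spool, jar, board and tin lie around the box. The side view shows the same keys at about x=285, y=205–238. I'll measure them next.

```bash
cat > h.py <<'E'
import numpy as np,cv2
from scipy.spatial.transform import Rotation as R
def ray(c,uv):
    d=np.linalg.inv(c["K"])@np.array([uv[0],uv[1],1.]); return c["eye"],R.from_quat(c["attitude"]).as_matrix()@d
def onz(c,uv,z):
    e,d=ray(c,uv); return e+d*(z-e[2])/d[2]
def tri(c1,u1,c2,u2):
    e1,d1=ray(c1,u1);e2,d2=ray(c2,u2);A=np.stack([d1,-d2],1)
    t=np.linalg.lstsq(A,e2-e1,rcond=None)[0];p,q=e1+t[0]*d1,e2+t[1]*d2
    return (p+q)/2,np.linalg.norm(p-q)
def keys(c,roi,vmin=140,smax=90):
    x0,y0,x1,y1=roi;im=c["color"][y0:y1,x0:x1];h=cv2.cvtColor(im,cv2.COLOR_RGB2HSV)
    m=((h[...,2]>vmin)&(h[...,1]<smax)).astype(np.uint8)
    n,l,s,ce=cv2.connectedComponentsWithStats(m)
    return [(ce[i]+[x0,y0],s[i]) for i in range(1,n) if s[i][4]>30],m
E
python3 - <<'E'
import pickle,cv2,numpy as np
from h import *
d=pickle.load(open("c0.pkl","rb"))
T,S=d["top"],d["side"]
for c,roi,n in((T,(230,160,340,240),"t"),(S,(255,185,340,280),"s")):
    k,m=keys(c,roi); 
    for a,s in k: print(n,a.round(1),s, (onz(c,a,.066)*1000).round(1))
    x0,y0,x1,y1=roi; im=cv2.resize(c["color"][y0:y1,x0:x1,::-1],None,fx=5,fy=5,interpolation=cv2.INTER_NEAREST)
    cv2.imwrite(f"pics/z{n}.png",im)
E
```

```text
t [282.3 200.1] [   0    0  110   80 3894] [555.6 -48.7  66. ]
t [257.  203.1] [22 38 11 11 95] [548.3  28.5  66. ]
t [273.7 207. ] [39 42 11 11 97] [535.1 -21.8  66. ]
t [290.3 211. ] [55 46 11 11 95] [521.5 -71.8  66. ]
t [307.  214.9] [72 50 11 11 98] [ 508.  -121.9   66. ]
s [266.8 218.7] [   0    0   48   95 1455] [481.8 -45.   66. ]
s [331.8 226.6] [  61    0   24   95 1154] [ 635.4 -105.1   66. ]
s [288.3 203.2] [28 16 11  6 56] [546.8  19.3  66. ]
s [286.  212.5] [26 25 11  6 66] [533.9 -24.4  66. ]
s [283.6 223.9] [23 36 12  7 73] [520.4 -74.7  66. ]
s [280.8 236.2] [20 48 13  7 80] [ 506.3 -124.3   66. ]
```

```bash
python3 - <<'E'
import cv2,numpy as np
a=cv2.imread("pics/zt.png");b=cv2.imread("pics/zs.png")
b=cv2.resize(b,None,fx=1.2,fy=1.2)
cv2.imwrite("pics/zs1.png",b);
E
python3 - <<'E'
import numpy as np
from scipy.spatial.transform import Rotation as R
p=np.array([[548.3,28.5],[535.1,-21.8],[521.5,-71.8],[508,-121.9]])
d=p[0]-p[3];print(np.linalg.norm(d)/3, np.degrees(np.arctan2(-d[0],d[1])))
r=R.from_quat([-0.37625254,0.59967624,0.37557024,0.5981383]).as_matrix();print(r)
E
```

```text
51.90188393069712 -15.000156910417644
[[-1.32919821e-03 -9.00545309e-01  4.34760141e-01]
 [-1.97352719e-03  4.34762041e-01  9.00543210e-01]
 [-9.99997169e-01  3.38989466e-04 -2.35513558e-03]]
```

View pics/zs1.png

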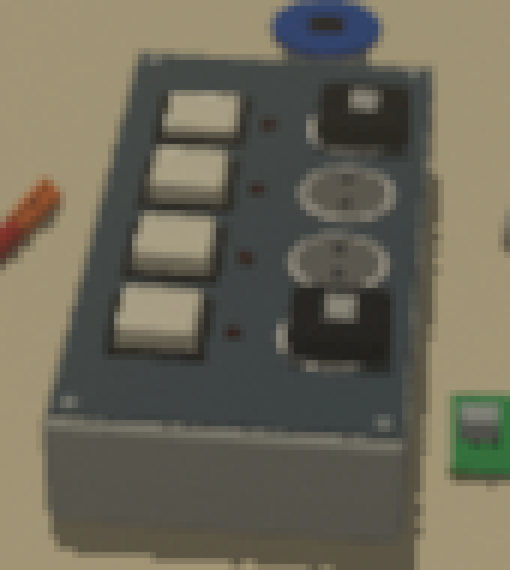

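View pics/zt.png

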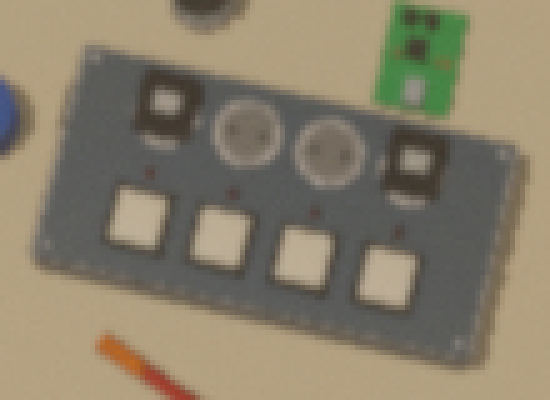

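Key spacing comes out at 51.9 mm (52 expected), and the box yaw is -15°. Both views agree on the key positions to within a few mm. I'll shut the gripper and travel high to key_1.

Request:
move_arm(commands=[[0,0,0.03,20,-45,10,255],[0,0,0.06,40,-90,10,255],[0,0,0.09,60,-135,10,255],[0,0,0.12,80,-180,10,255],[0,0,0.15,100,-225,10,255],[0,0,0.19,120,-270,10,255],[0,0,0.19,140,-315,10,255],[0,0,0.19,160,-360,10,255],[0,0,0.19,180,-405,10,255],[0,0,0.19,200,-450,10,255],[0,0,0.19,200,-450,10,255],[0,0,0.19,200,-450,10,255]], newtons=40)

```text
time: 1.3
eef_pos: [0.4932, 0.1564, 0.2396]
tcp_rot: [-0.43, 0.562, 0.43, 0.56]
contact_force: [-0.0, -0.1, 0.8]
opening: -0.003
```

Request:
move_arm(commands=[[0,0,0,18,-43,0,255],[0,0,0,36,-86,0,255],[0,0,0,55,-129,0,255],[0,0,0,55,-129,-40,255],[0,0,0,55,-129,-80,255],[0,0,0,55,-129,-120,255],[0,0,0,55,-129,-150,255],[0,0,0,55,-129,-150,255],[0,0,0,55,-129,-150,255]])

```text
time: 2.2
eef_pos: [0.5479, 0.0288, 0.0896]
tcp_rot: [-0.43, 0.562, 0.431, 0.56]
contact_force: [-0.3, -0.5, 0.8]
opening: 0.005
```

```bash
python3 - <<'E'
from plant import readout, eyes
from h import *
s=readout.get_state(); print(s["time"],s["eef_pos"],s["contact_force"],s["wrist_torque"]);print(R.from_quat(s["tcp_rot"]).as_matrix().round(4))
for n,(x0,y0,x1,y1) in (("top",(220,150,340,240)),("side",(240,130,340,260))):
    c=eyes.read_camera(n)
    cv2.imwrite(f"pics/{n}1.png",cv2.resize(c["color"][y0:y1,x0:x1,::-1],None,fx=4,fy=4,interpolation=cv2.INTER_CUBIC))
E
```

```text
2.2 [0.54791491 0.02878398 0.08963352] [-0.34848665 -0.46123649  0.84912799] [-0.03615136  0.00963256  0.02262424]
[[-0.003  -0.9662  0.2578]
 [-0.0013  0.2578  0.9662]
 [-1.      0.0026 -0.002 ]]
```

View pics/side1.png

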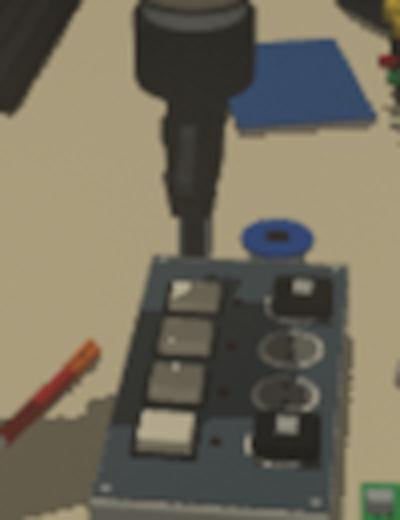

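View pics/top1.png

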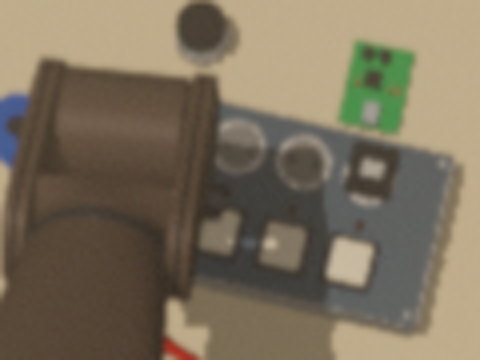

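Request:
move_arm(commands=[[0,0,0,0,-1,-12,255],[0,0,0,0,-1,-19,255],[0,0,0,0,-1,-21,255],[0,0,0,0,-1,-21,255]])

```text
time: 2.7
eef_pos: [0.5494, 0.027, 0.0704]
tcp_rot: [-0.431, 0.561, 0.43, 0.561]
contact_force: [0.8, -0.4, 0.7]
opening: -0.003
```

Request:
move_arm(commands=[[0,0,0,0,0,-1,255],[0,0,0,0,0,-2,255],[0,0,0,0,0,-2,255]])

```text
time: 3.0
eef_pos: [0.5493, 0.027, 0.0684]
tcp_rot: [-0.431, 0.561, 0.43, 0.561]
contact_force: [-1.2, 0.5, 0.3]
opening: -0.0
```

Request:
move_arm(commands=[[0,0,0,0,0,-1,255],[0,0,0,0,0,-1.5,255],[0,0,0,0,0,-1.5,255]])

```text
time: 3.3
eef_pos: [0.5493, 0.027, 0.0668]
tcp_rot: [-0.431, 0.561, 0.43, 0.561]
contact_force: [0.5, -0.2, 0.4]
opening: -0.004
```

Request:
move_arm(commands=[[0,0,0,0,0,-0.5,255],[0,0,0,0,0,-1,255],[0,0,0,0,0,-1,255]])

```text
time: 3.6
eef_pos: [0.5492, 0.027, 0.0657]
tcp_rot: [-0.431, 0.561, 0.43, 0.561]
contact_force: [-0.2, 0.3, 0.2]
opening: 0.001
```

Request:
move_arm(commands=[[0,0,0,0,0,-0.5,255],[0,0,0,0,0,-1,255],[0,0,0,0,0,-1,255]])

```text
time: 3.9
eef_pos: [0.5491, 0.027, 0.0646]
tcp_rot: [-0.431, 0.561, 0.43, 0.561]
contact_force: [0.0, -0.7, -0.2]
opening: -0.0
```

Request:
move_arm(commands=[[0,0,0,0,0,-0.5,255],[0,0,0,0,0,-1,255],[0,0,0,0,0,-1,255]])

```text
time: 4.2
eef_pos: [0.5492, 0.027, 0.0636]
tcp_rot: [-0.431, 0.561, 0.43, 0.561]
contact_force: [0.6, 0.1, 0.4]
opening: 0.003
```

Request:
move_arm(commands=[[0,0,0,0,0,-0.4,255],[0,0,0,0,0,-0.8,255],[0,0,0,0,0,-0.8,255]])

```text
time: 4.5
eef_pos: [0.5492, 0.027, 0.0631]
tcp_rot: [-0.431, 0.561, 0.43, 0.561]
contact_force: [-2.1, 0.7, 3.5]
opening: 0.003
```

```bash
python3 - <<'E'
from plant import readout, eyes
from h import *
c=eyes.read_camera("side");x0,y0,x1,y1=(240,130,340,260)
cv2.imwrite(f"pics/side2.png",cv2.resize(c["color"][y0:y1,x0:x1,::-1],None,fx=4,fy=4,interpolation=cv2.INTER_CUBIC))
s=readout.get_state(); print(s["time"],s["eef_pos"],s["contact_force"])
E
```

```text
4.55 [0.54915033 0.02702644 0.06310655] [-1.05135351  0.11620843  3.79525073]
```

View pics/side2.png

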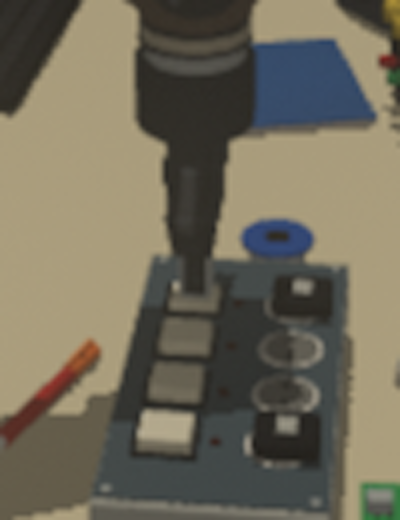

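Contact came only at 63.1 mm, and it is stiff: 3.5 N with almost no travel. The picture shows the fingertips on key_1's cap at about (195,292) in the crop. key_1 looks latched. I'll lift off and tap the others.

Request:
move_arm(commands=[[0,0,0,0,0,10,255],[0,0,0,0,0,20,255],[0,0,0,-13.5,-50,20,255],[0,0,0,-13.5,-50,20,255],[0,0,0,-13.5,-50,10,255],[0,0,0,-13.5,-50,5.5,255],[0,0,0,-13.5,-50,5.5,255]])

```text
time: 5.25
eef_pos: [0.535, -0.0222, 0.0674]
tcp_rot: [-0.431, 0.562, 0.431, 0.56]
contact_force: [0.3, -0.5, -0.3]
opening: 0.0
```

Request:
move_arm(commands=[[0,0,0,0,0,-0.7,255],[0,0,0,0,0,-1.5,255],[0,0,0,0,0,-1.5,255]])

```text
time: 5.55
eef_pos: [0.5352, -0.0216, 0.0662]
tcp_rot: [-0.431, 0.561, 0.431, 0.56]
contact_force: [-0.7, 0.1, 2.8]
opening: -0.002
```

key_2 met the finger at about 67 mm with 2.8 N, so it is free. Next is key_3.

Request:
move_arm(commands=[[0,0,0,0,0,10,255],[0,0,0,0,0,17,255],[0,0,0,-13.5,-50.5,17,255],[0,0,0,-13.5,-50.5,17,255],[0,0,0,-13.5,-50.5,7,255],[0,0,0,-13.5,-50.5,2,255],[0,0,0,-13.5,-50.5,2,255]])

```text
time: 6.25
eef_pos: [0.521, -0.0714, 0.067]
tcp_rot: [-0.43, 0.562, 0.432, 0.559]
contact_force: [-1.5, -0.6, 0.4]
opening: 0.0
```

Request:
move_arm(commands=[[0,0,0,0,0,-0.8,255],[0,0,0,0,0,-1.8,255],[0,0,0,0,0,-1.8,255]])

```text
time: 6.55
eef_pos: [0.5213, -0.0709, 0.0654]
tcp_rot: [-0.431, 0.561, 0.432, 0.559]
contact_force: [-0.7, 2.1, 2.8]
opening: 0.001
```

key_3 is also free (2.8 N at 65.4 mm). Now key_4.

Request:
move_arm(commands=[[0,0,0,0,0,10,255],[0,0,0,0,0,18,255],[0,0,0,-14,-47,18,255],[0,0,0,-14,-52,18,255],[0,0,0,-14,-52,8,255],[0,0,0,-14,-52,3,255],[0,0,0,-14,-52,3,255]])

```text
time: 7.25
eef_pos: [0.5065, -0.1219, 0.0671]
tcp_rot: [-0.43, 0.562, 0.433, 0.558]
contact_force: [-1.6, -0.4, 1.7]
opening: 0.004
```

Request:
move_arm(commands=[[0,0,0,0,0,-0.9,255],[0,0,0,0,0,-1.8,255],[0,0,0,0,0,-1.8,255]])

```text
time: 7.55
eef_pos: [0.5068, -0.1215, 0.0655]
tcp_rot: [-0.43, 0.561, 0.433, 0.559]
contact_force: [0.6, 0.6, 2.7]
opening: -0.004
```

key_4 is free as well, so key_1 is the latched one. I'll lift off and go back to it.

Request:
move_arm(commands=[[0,0,0,0,0,15,255],[0,0,0,0,0,30,255],[0,0,0,0,0,30,255],[0,0,0,12,43,30,255],[0,0,0,24,86,30,255],[0,0,0,36,129,30,255],[0,0,0,42,149,30,255],[0,0,0,42,149,30,255],[0,0,0,42,149,30,255]])

```text
time: 8.45
eef_pos: [0.5484, 0.0276, 0.0951]
tcp_rot: [-0.43, 0.561, 0.434, 0.558]
contact_force: [-0.6, -0.5, 0.4]
opening: -0.0
```

```bash
python3 - <<'E'
from plant import readout
s=readout.get_state(); print(s["time"],s["eef_pos"],s["contact_force"])
E
```

```text
8.45 [0.54844101 0.02764623 0.09512609] [-0.55267173 -0.47927193  0.37278142]
```

Request:
move_arm(commands=[[0,0,0,0,0,-15,255],[0,0,0,0,0,-26,255],[0,0,0,0,0,-31,255],[0,0,0,0,0,-32.5,255],[0,0,0,0,0,-33.5,255],[0,0,0,0,0,-34.5,255],[0,0,0,0,0,-35.3,255],[0,0,0,0,0,-35.3,255]])

```text
time: 9.25
eef_pos: [0.5488, 0.0274, 0.0603]
tcp_rot: [-0.431, 0.561, 0.433, 0.558]
contact_force: [-2.5, -1.3, 4.7]
opening: -0.001
```

Request:
move_arm(commands=[[0,0,0,0,0,-0.5,255],[0,0,0,0,0,-1,255],[0,0,0,0,0,-1,255]])

```text
time: 9.55
eef_pos: [0.5489, 0.0274, 0.0596]
tcp_rot: [-0.431, 0.561, 0.433, 0.558]
contact_force: [-3.1, -2.2, 5.3]
opening: 0.002
```

Request:
move_arm(commands=[[0,0,0,0,0,2,255],[0,0,0,0,0,4,255],[0,0,0,0,0,5.7,255],[0,0,0,0,0,5.7,255]])

```text
time: 9.95
eef_pos: [0.5493, 0.0275, 0.0655]
tcp_rot: [-0.431, 0.561, 0.433, 0.558]
contact_force: [-1.4, -1.0, 2.5]
opening: -0.001
```

At 65.5 mm key_1 still pushes on the finger with 2.5 N, above its latched height, so it has released and followed up. I'll lift off and check by camera.

Request:
move_arm(commands=[[0,0,0,0,0,3,255],[0,0,0,0,0,15,255],[0,0,0,0,0,45,255],[0,0,0,0,0,90,255],[0,0,0,0,0,130,255],[0,0,0,-18,43,140,255],[0,0,0,-36,86,140,255],[0,0,0,-54,129,140,255],[0,0,0,-72,172,140,255],[0,0,0,-90,215,140,255],[0,0,0,-90,215,140,255],[0,0,0,-90,215,140,255]])

```text
time: 11.15
eef_pos: [0.4588, 0.2434, 0.2059]
tcp_rot: [-0.432, 0.56, 0.434, 0.558]
contact_force: [-0.1, -0.4, -0.1]
opening: -0.001
```

```bash
python3 - <<'E'
from plant import readout, eyes
from h import *
import pickle
s=readout.get_state(); print(s["time"],s["eef_pos"],s["contact_force"],abs(s["dq"]).max())
d=pickle.load(open("c0.pkl","rb"))
for n in("top","side"):
    c=eyes.read_camera(n); cv2.imwrite(f"pics/{n}3.png",c["color"][:,:,::-1])
    if n=="side":
        cv2.imwrite("pics/z3.png",np.hstack([cv2.resize(q["color"][185:280,255:340,::-1],None,fx=4.5,fy=4.5) for q in(d[n],c)]))
        for q in(d[n],c): print([a.round(1).tolist() for a,t in keys(q,(255,185,340,280))[0] if t[4]<150])
E
```

```text
11.15 [0.45882554 0.24339548 0.2058605 ] [-0.10051315 -0.37217012 -0.14005836] 0.0455352195943209
[[288.3, 203.2], [286.0, 212.5], [283.6, 223.9], [280.8, 236.2]]
[[288.3, 202.1], [286.0, 212.5], [283.7, 223.9], [280.8, 236.1]]
```

View pics/z3.png

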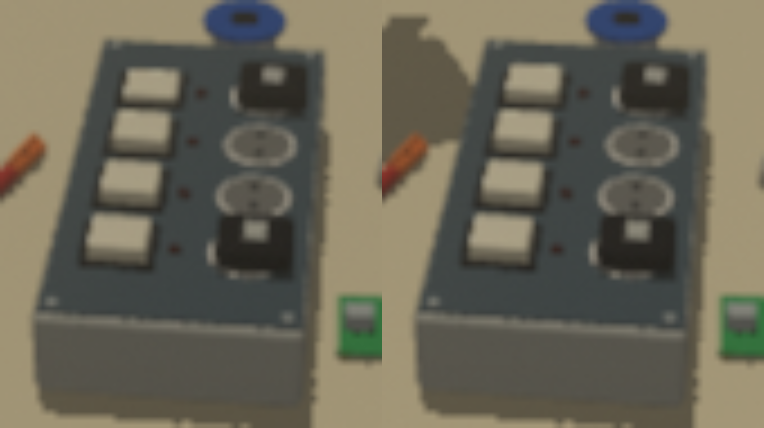

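View pics/top3.png

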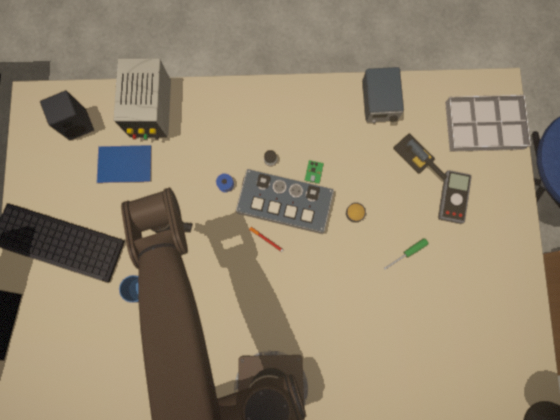

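In the side view key_1's cap has risen 1.1 px (203.2 to 202.1) and the other three have not moved. In the top view the bystanders are all where they were; the mug at (132,289) is partly hidden by the arm. The arm is clear of everything, so I'm handing the job in.

```bash
python3 -c "
from plant import ctrl
print(ctrl.sign_off())"
```

```text
the job is handed in; nothing more can be done
None
```

key_1 was the latched key. I pressed it past its catch and it came back up; by my checks all four keys now stand at the free height. The job is handed in, at about 11 s of the 51 s allowed. No verdict was reported.

- **Taps, left to right:** key_1 met the fingers only at about 63 mm and was stiff, with 3.5–3.8 N measured. That is slightly above the 1–3 N light tap, but it stayed latched. Keys 2, 3 and 4 each met the fingers at about 67 mm, gave about 1–1.5 mm and pushed back with 2.7–2.8 N, so they were free.
- **Release:** after lifting off, I pressed key_1 down to 59.6 mm at 5.3 N. On the way up it still pushed 2.5 N at 65.5 mm, so it had let go.
- **Last checks:** in the side view key_1's cap rose 1.1 px and the other three stayed within 0.1 px. I saw no bystander moved in the top view, though the arm partly hid the mug. The arm was at rest and clear, with under 0.5 N on the force reading. No check failed or disagreed.

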